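# Park and lock the knife sledge of a wood microtome

### The job

The sliding microtome's knife sledge stands over the specimen, locked by its spring pin and covered by the clear hood; put it out of the way so that the next block can be loaded. Swing the hood up until its spring carries it over and it stays open, and pull the lock pin up and turn it a quarter turn so that it rests raised in its notch when you let go; then push the sledge to the left as far as its parking hole and have the pin, turned back, snap down into that hole, so that the sledge ends locked there with the hood still open. Do not upset the film can on the machine or the vial beside it.

Things in the scene. Friction and masses are not known exactly. Their poses are not given: they have to be found in the camera images.
- microtome: grey cast base of the sliding microtome, 230 x 340 x 34 mm, fixed to the bench; origin under the base, on the bench; x points to the rear (hinge side), y to the left along the ways, z up. The base top is 34 mm above the bench. All offsets below are in this frame. The rear right of it carries the specimen clamp with a pine block (top at z 77 mm).
- hood_bar (a point): centre of the hood's handle: a horizontal steel bar of 10 mm diameter, 110 mm long, along y, held by a bracket at each end 44 mm in front of the hood's front wall (37 mm free between bar and wall); it moves with the hood. Hood shut: at (-92, -91, 110) mm.
- hood_hinge (a point): middle of the hood's hinge axis, which runs along y at the rear of the machine; fixed at (95, -91, 80) mm, so the bar swings about it at a radius of 189 mm. The hood is a clear box with aluminium edges, 143 x 146 x 58 mm, open below, over the sledge; its top stands 121 mm above the bench when shut, and its left wall stops the sledge while it is shut.
- hood (a joint): hood angle in rad: 0 shut, 2.1 fully open (leaning back against its stop); the bar goes up and then back. Spring and weight pull it shut below about 1.2 rad and open beyond about 1.35 rad; lifting it at the bar takes about 3 N.
- pin_grip (a point): centre of the black T-handle on top of the lock pin, at (-75, 55, 115) mm with the pin down; the T is a round bar 52 mm long, 12 mm thick, at pin-handle angle 0 along y; below it a thin stem runs down to the slotted crown of the bracket, whose rim is 25 mm below the T's centre with the pin down.
- lock_pin (a joint): height of the lock pin in m: 0 down in a hole of the sledge's index bar, about 0.009 riding on the bar between holes, 0.012 resting in the notch, 0.020 upper stop. Its spring presses down with 5 N (down) to 12 N (top). A cross-pin under the T, parallel to it, runs in the crown: raise 0.016 or more to turn; it sinks into the rest notch a quarter turn either way and into the deep slot at 0.
- pin_handle (a joint): turn of the T-handle in rad, positive anticlockwise from above: 0 = T along y, over the deep slot; +1.57 or -1.57 = T along x, over the rest notch (slack about 0.15 rad either side in both); range -1.75 to 1.75.
- sledge_face (a point): centre of the sledge's right-hand end face, an upright flat face 50 mm wide (x) and 40 mm high, from z 46 to 86 mm, at the start at (-15, -110, 66) mm; 50 mm of free room lies to its right when the hood is open. The sledge block is 80 mm long in y, with the knife holder on top up to z 108 mm.
- sledge (a joint): travel of the sledge to the left (+y) in m: 0 = over the specimen with the pin in the first hole; 0.080 = the parking hole is under the pin (with some 1 mm of play); it runs on to a stop at 0.105. It slides stiffly (about 2 N, 3 to 7 N with the pin dragging on the index bar) and stays where it is left.
- film_can: black film can, 34 mm diameter, 50 mm tall, standing loose on the left rear of the microtome base; origin at the centre of its underside, z up.
- vial: sample vial with a white cap, 29 mm diameter, 54 mm tall, standing loose on the bench in front of the machine; origin at the centre of its underside, z up.
Not all that is in view belongs to the job. Of the things like the film_can, leave any that is blue, brown or orange; of the rest the smaller one is meant.

How it is judged (in metres and radians):
On the way:
1. the hood stands open by itself and the lock pin rests raised in its notch, let go, with the sledge still over the specimen (value of joint hood above 1.9 rad and value of joint lock_pin between 0.0105 and 0.0145 m and distance between the grasp point and pin_grip above 0.05 m and distance between the grasp point and hood_bar above 0.05 m and value of joint sledge below 0.006 m), for 0.2 s.
At the end, for the whole second after the job is handed in: the hood stands open (over 1.9 rad), the sledge is at its parking hole (80 mm of travel, within 3.5 mm) with the lock pin down in that hole (raised less than 3 mm), everything at rest, and the film can and the vial stand upright (within 0.3 rad) (value of joint hood above 1.9 rad and value of joint sledge between 0.0765 and 0.0835 m and value of joint lock_pin below 0.003 m and velocity of joint sledge between -0.005 and 0.005 m/s and velocity of joint hood between -0.05 and 0.05 rad/s and angle between each of film_can, vial's own z axis and vertical below 0.3 rad); the robot touches nothing.
It fails at once if the film can is knocked over or pushed more than 25 mm (angle between film_can's own z axis and vertical above 0.5 rad or distance of film_can from where it was at the start of the episode above 0.025 m).
It fails at once if the vial is knocked over or pushed more than 25 mm (angle between vial's own z axis and vertical above 0.5 rad or distance of vial from where it was at the start of the episode above 0.025 m).
It also fails if it takes over 67 s, if anything falls off the work surface, if the arm or the gripper's body presses on something with over 40 N, if the wrist force passes 120 N, or if a joint passes its speed limit or range.

### The arm

A 6-joint arm with a two-finger parallel gripper is mounted at the origin on a cart in front of the work surface, level with it; the furniture and walls round the work are solid. World frame = base frame: x ahead of the robot, y to its left, z up, the work surface at z = 0. Lengths are in m, angles in degrees, forces in N, time in s.
With the tool pointing down it reaches from about 0.3 to 0.75 m from the base axis. Payload 8.5 kg.
Tool frame: the origin (TCP) lies on the centre line of the jaws, within the pads' length; the fingertips stand env.tips_ahead ahead of it and the grasp point (between the pads) lies 8 mm behind it (env.tips_ahead is the distance from the TCP to the fingertips, in m); z points along the fingers, y is the direction in which the jaws open and shut (so a half turn about z gives the same grasp; the last joint's range is limited). The gripper opens to 85 mm and grips with 20 to 120 N. Pads are 22 mm wide; open, the fingers measure 114 mm over their backs; the gripper's body (76 mm by 85 mm) begins 54 mm behind the grasp point. The pads swing forward as they close: fully open they stand 13 mm farther back than shut.
Start: joints at [-84.586, 21.807, 74.336, -0, 83.858, -12.336], TCP at [0.168, -0.524, 0.242] pointing down, gripper open.
Joint ranges: [-178.18, 178.18], [-50.72, 133.34], [12.68, 142.11], [-81.47, 261.47], [9.98, 163.14], [-165.26, 165.26]. Speed limits (degrees/s): [136.94, 136.94, 180, 180, 180, 180].

### API

Orientations are given as a 3x3 rotation matrix whose columns are the frame's x, y, z axes.
In Python, from rig import env gives the robot as it stands.
- The arm moves only by the tool servo_tool, never from a script. Its argument "commands" is a list of rows, each an object with "linear": the shift along the tool's x, y, z in mm, a list of three; "angular": the turn, a rotation vector about the tool's x, y, z in degrees, a list of three; "gripper": the opening, from -1 (shut) to 1 (fully open). In form: [{"linear": [x, y, z], "angular": [rx, ry, rz], "gripper": gripper}, ...]. A call has 1 to 20 rows; each row is the pose to reach, as a shift and turn from the pose commanded when the call began, along the tool's axes at that moment; what a row does not reach only later rows make up. A row lasts 1/10 s, in which the tool goes at most 50 mm and 8.59 degrees, less where a joint would pass 70% of its speed; a pose out of reach is approached as far as the arm can. A call with a gripper value outside its range is refused whole. The fingers move at their own pace and stop on an object; "force" is the grip in N (left out, the last holds). Time passes only in rows, so rows that repeat a pose let the fingers close. It gives the time, the measured TCP pose, the force and the opening at its end, in the units of the state.
- env.observe(): the state, without advancing time (a new reading comes with each control period).
- env.get_image(name): name is "scene" or "side" or "wrist"; returns a dict with "frame" (480x640x3 uint8, blue, green, red), "fx", "fy", "cx", "cy" (pixels), "k1" (the pictures are not rectified: a ray, as slopes to the right and down, at radius r is drawn at 1 + k1 r^2 times it, then the intrinsics apply), "cam_to_world" (4x4, takes a point from camera to world coordinates); the wrist camera has in their place "T_tool_cam" (4x4, takes a point from camera to tool coordinates, whose origin is the TCP and whose axes are the flange's). Camera axes: x right, y up, looking along -z (the intrinsics and any distortion apply to the point x, -y, -z); pixel columns grow to the right and rows downward; lengths in m; the calibration is good to about 2 mm. A picture is of the moment at which its call begins: read the wrist's pose just before it. There is no depth.
- env.close_job(): hands the job in, once; it reports no verdict.
Trained networks look in a picture, given as the dict that the camera call returned (one of the last four; its "shot" number tells which), for a name from the list of things; names that differ only in an ending like _2 or _b are one class to them, and where a whole thing is asked for, a point or a joint stands for the part that bears it (a point fixed in the world has none). Each returns a list of dicts, best first, with "confidence" (0 to 1); they miss things now and then, are a little off and sometimes report something else, mostly with a low value. They report only what shows in the picture. A call takes as long as a camera call. They do not tell look-alikes from the thing itself.
- env.trace(picture, query): "pixels" (480x640 bool, what is visible of it) and "extent" ([left, top, right, bottom] in pixels, round what is visible of it).
The state is a dict: "time_s": time; "q": joint angles; "qvel": joint speeds; "joint_efforts": joint torques, N m; "position": TCP position; "tool_rot": TCP orientation; "ft_force": force on the tool from outside, world axes, zero at the start; "wrist_torque": the same for the moment, N m; "grip_width": finger opening in m.
Only numpy, scipy, OpenCV 4.12 (cv2) and the standard library are available. Lean on these libraries where they do the work, as an engineer would, in place of code of your own. Each camera call takes 0.05 s, during which the arm holds its last target.

## Working session

There is one attempt and no reset: what is moved stays moved. The work goes in short steps, Python scripts to look and compute and a tool call to move; the robot and the scene stay as the last step left them, time stands still between calls to the robot, and variables do not carry over. Pictures are saved under pics/ and viewed, and the job is handed in when it is done.

Besides the shell and the picture viewer there is one more tool, called after "Call:" as name(argument=value, ...) on one line, values as JSON. servo_tool: Moves the arm, as the interface text tells. Its arguments: {"type":"object","properties":{"commands":{"type":"array","items":{"type":"object","properties":{"linear":{"type":"array","items":{"type":"number"}},"angular":{"type":"array","items":{"type":"number"}},"gripper":{"type":"number"}}}},"force":{"type":"number"}},"required":["commands"]}

```bash
mkdir -p pics; ls
cat > h.py <<'E'
from rig import env
import numpy as np, cv2
def snap(n,fn=None):
    im=env.get_image(n)
    if fn: cv2.imwrite('pics/'+fn,im['frame'])
    return im
E
python3 - <<'E'
from h import *
s=env.observe();print(s, env.tips_ahead)
for n in ['scene','side','wrist']:
    im=snap(n,n+'0.png'); print(n,{k:v for k,v in im.items() if k!='frame'})
E
```

```text
pics
{'time_s': 0.0, 'q': array([-8.45855343e+01,  2.18424920e+01,  7.43865108e+01,  3.45413657e-04,
        8.38569983e+01, -1.23357483e+01]), 'qvel': array([ 0.00575126,  0.04207247,  0.05733531,  0.03474599, -0.05112073,
        0.07851408]), 'joint_efforts': array([ 1.41923116e-03, -4.48457122e+01, -2.31277496e+01, -1.12355183e-04,
        4.77258145e-03, -5.96892733e-06]), 'position': array([ 0.16764973, -0.52353116,  0.24168734]), 'tool_rot': array([[ 9.52394881e-01,  3.04867138e-01, -1.35666610e-04],
       [ 3.04866993e-01, -9.52393764e-01,  1.49486837e-03],
       [ 3.26528208e-04, -1.46506525e-03, -9.99998873e-01]]), 'ft_force': array([0.31550015, 0.29210342, 0.79455984]), 'wrist_torque': array([ 0.03024495,  0.00228994, -0.02697564]), 'grip_width': 0.08536503128048115} 0.011
scene {'fx': 449.7986449151721, 'fy': 449.7986449151721, 'cx': 319.8028366470093, 'cy': 240.62798983886262, 'k1': -0.06296537149077337, 'cam_to_world': array([[-0.58794817,  0.40322232, -0.7012337 , -0.07519795],
       [-0.80883504, -0.30392673,  0.50340284,  0.39861778],
       [-0.0101404 ,  0.86315
[... 318 characters left out ...]

       [-0.22423468,  0.49832047, -0.83749359, -1.00215516],
       [ 0.01450948,  0.86098937,  0.50841595,  0.69489882],
       [ 0.        ,  0.        ,  0.        ,  1.        ]]), 'shot': 2}
wrist {'fx': 340.4094080472982, 'fy': 340.4094080472982, 'cx': 317.1876201691495, 'cy': 241.77199205412228, 'k1': 0.0007544066028325416, 'T_tool_cam': array([[-3.66322055e-04,  9.50438313e-01,  3.10912976e-01,
         8.03275160e-02],
       [ 9.99999918e-01,  2.93688946e-04,  2.80428303e-04,
         2.99348695e-04],
       [ 1.75218099e-04,  3.10913053e-01, -9.50438342e-01,
        -1.31915414e-01],
       [ 0.00000000e+00,  0.00000000e+00,  0.00000000e+00,
         1.00000000e+00]]), 'shot': 3}
```

View pics/scene0.png

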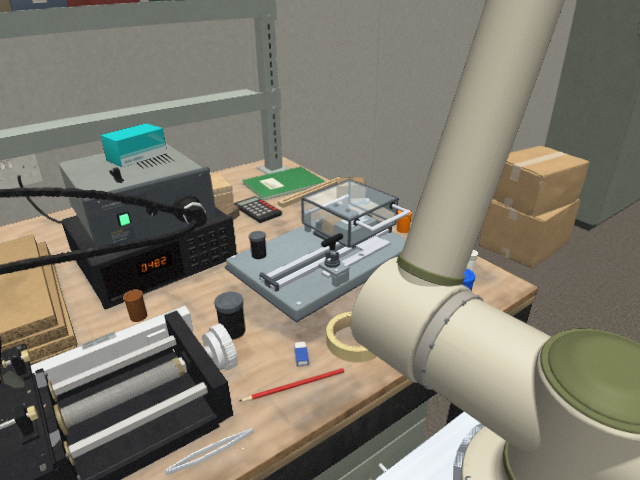

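View pics/side0.png

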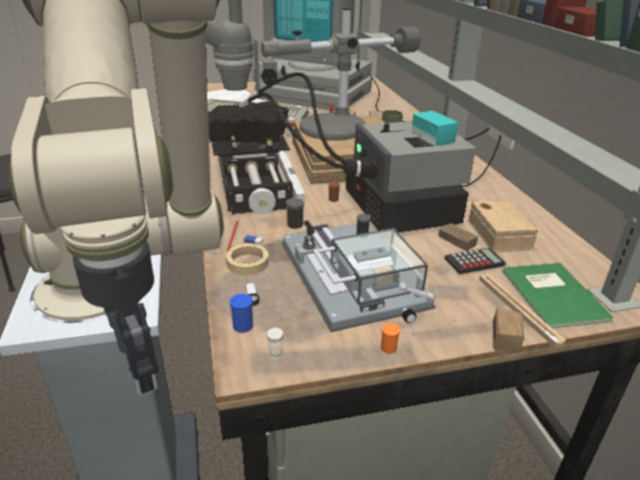

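View pics/wrist0.png

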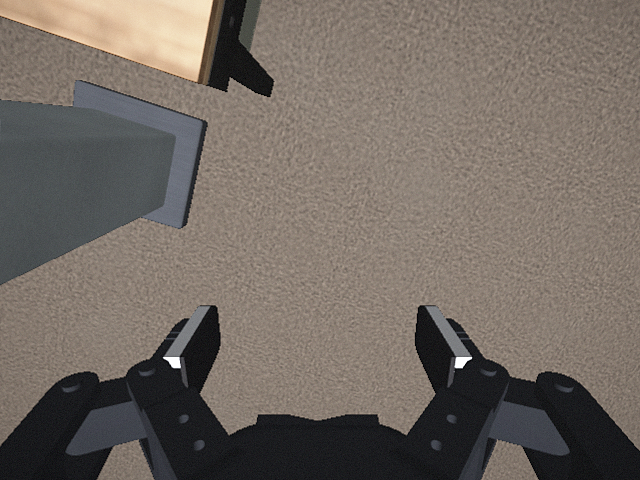

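The side view shows the machine at about (360,270). Candidates for the film can are: black on the base (363,225), larger black on the bench (295,213), brown (333,190), orange (390,338) and blue (242,312). I choose the small black one on the base. The vial is at (275,342). Next I measure.

```bash
cat >> h.py <<'E'
def ray(im,u,v,pose=None):
    K=np.array([[im['fx'],0,im['cx']],[0,im['fy'],im['cy']],[0,0,1]])
    p=cv2.undistortPoints(np.array([[[u,v]]],float),K,np.array([im['k1'],0,0,0.]))[0,0]
    d=np.array([p[0],-p[1],-1.])
    T=im['cam_to_world'] if 'cam_to_world' in im else pose@im['T_tool_cam']
    d=T[:3,:3]@d
    return T[:3,3],d/np.linalg.norm(d)
def pose():
    s=env.observe();T=np.eye(4);T[:3,:3]=s['tool_rot'];T[:3,3]=s['position'];return T
def onz(r,z):
    o,d=r; return o+d*(z-o[2])/d[2]
def tri(rs):
    A=0;b=0
    for o,d in rs:
        P=np.eye(3)-np.outer(d,d);A=A+P;b=b+P@o
    x=np.linalg.solve(A,b); return x,[np.linalg.norm((np.eye(3)-np.outer(d,d))@(x-o)) for o,d in rs]
def proj(im,X,pose=None):
    T=im['cam_to_world'] if 'cam_to_world' in im else pose@im['T_tool_cam']
    c=np.linalg.inv(T)@np.append(X,1); x,y=c[0]/-c[2],-c[1]/-c[2]; f=1+im['k1']*(x*x+y*y)
    return im['fx']*x*f+im['cx'],im['fy']*y*f+im['cy']
E
python3 - <<'E'
from h import *
for n in ['scene','side']:
    im=snap(n)
    vis=im['frame'].copy()
    for q in ['microtome','pin_grip','hood_bar','sledge_face','film_can','vial']:
        for r in env.trace(im,q)[:4]:
            m=r['pixels'];ys,xs=np.nonzero(m)
            if len(xs)==0: continue
            print(n,q,round(r['confidence'],2),[int(a) for a in r['extent']],xs.mean().round(1),ys.mean().round(1),len(xs))
    x0,y0=(220,160) if n=='scene' else (270,200)
    w,h=(200,160) if n=='scene' else (180,140)
    cv2.imwrite(f'pics/{n}_c.png',cv2.resize(vis[y0:y0+h,x0:x0+w],None,fx=4,fy=4,interpolation=cv2.INTER_CUBIC))
E
```

```text
scene microtome 0.9 [227, 179, 408, 321] 324.6 248.7 13746
scene pin_grip 0.78 [326, 233, 340, 251] 331.4 241.1 151
scene hood_bar 0.69 [299, 180, 408, 246] 350.7 211.2 4734
scene sledge_face 0.74 [326, 234, 385, 277] 366.8 249.3 515
scene film_can 0.89 [122, 290, 143, 321] 135.4 305.5 510
scene film_can 0.75 [214, 290, 245, 340] 231.4 313.5 1155
scene film_can 0.68 [398, 209, 412, 233] 403.6 222.8 231
scene film_can 0.66 [320, 235, 391, 276] 363.2 250.9 678
scene vial 0.24 [299, 181, 409, 249] 350.2 211.1 4680
side microtome 0.62 [279, 222, 434, 333] 358.9 274.8 11303
side hood_bar 0.69 [313, 227, 426, 302] 374.1 265.5 5701
side sledge_face 0.66 [309, 254, 346, 292] 325.2 277.3 403
side film_can 0.85 [287, 199, 303, 228] 294.4 213.2 468
side film_can 0.8 [354, 215, 369, 237] 362.2 223.7 259
side film_can 0.78 [383, 324, 400, 358] 389.3 337.9 480
side film_can 0.77 [229, 293, 251, 333] 241.0 312.7 793
side vial 0.76 [268, 325, 281, 359] 274.6 342.9 442
```

View pics/scene_c.png

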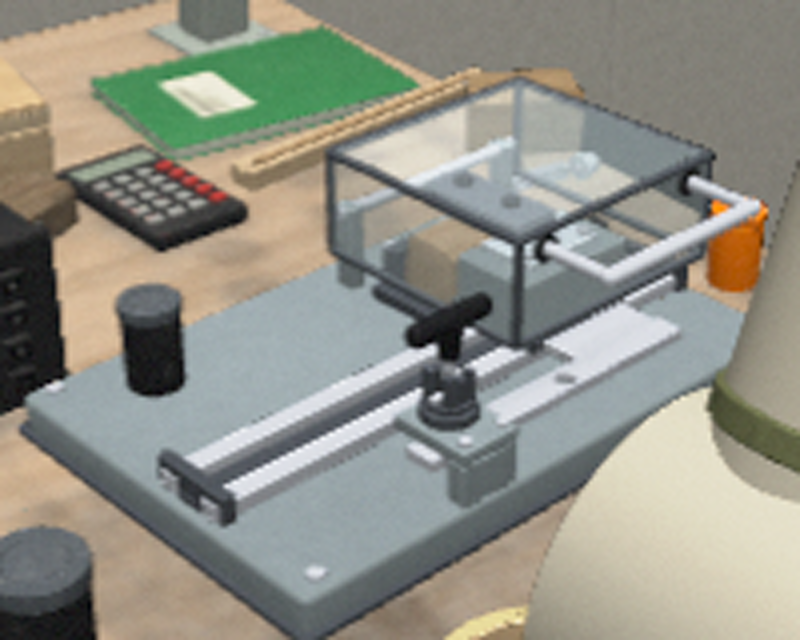

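View pics/side_c.png

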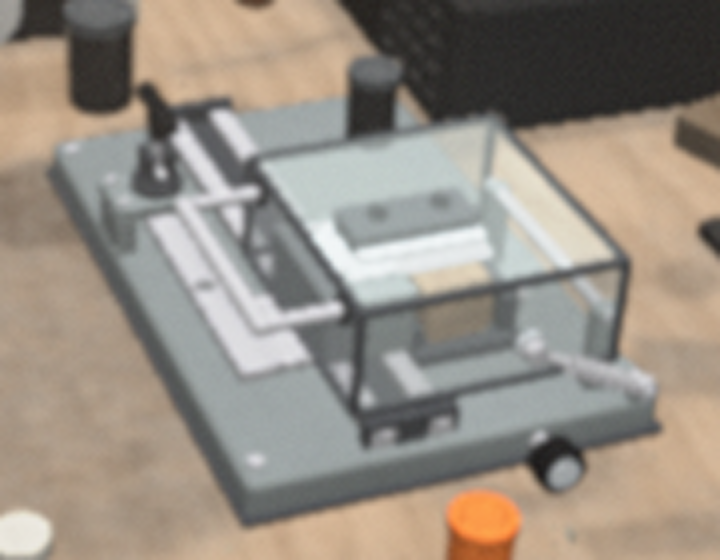

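```bash
cat > fit.py <<'E'
from h import *
from scipy.optimize import least_squares
P={'T':(-75,55,115),'bl':(-92,-36,110),'br':(-92,-146,110),'fl':(-48,-18,121),'fr':(-48,-164,121),'rl':(95,-18,121),'rr':(95,-164,121),'Blf':(-115,170,34),'Blr':(115,170,34),'Brf':(-115,-170,34)}
O={'scene':{'T':(332.5,240),'bl':(373,228.2),'br':(409.2,212),'fl':(350,220),'fr':(398,199.5),'rl':(302.5,198.8),'rr':(349.5,180),'Blf':(295,311.3),'Blr':(227,261.3)},
'side':{'T':(309.2,226.8),'br':(335.5,280.5),'fl':(333.8,239.3),'fr':(358,277.5),'rl':(393.8,230),'rr':(427,265.5),'Blf':(283.8,242.5),'Brf':(331.3,325)}}
ims={n:snap(n) for n in O}
def res(p,names=False):
    c,s=np.cos(p[2]),np.sin(p[2]);R=np.array([[c,-s,0],[s,c,0],[0,0,1]])
    out=[];nm=[]
    for n in O:
        for k,uv in O[n].items():
            X=R@np.array(P[k])/1e3+[p[0],p[1],p[3]]
            out+=list(np.array(proj(ims[n],X))-uv);nm.append(n+k)
    return (np.array(out),nm) if names else np.array(out)
r=least_squares(res,[.5,-.3,0,0],loss='soft_l1')
o,nm=res(r.x,True)
print(r.x,np.rad2deg(r.x[2]))
for k,v in zip(nm,o.reshape(-1,2)): print(k,v.round(1))
x,e=tri([ray(ims['scene'],332.5,240),ray(ims['side'],309.2,226.8)]);print('T tri',x,e)
c,s=np.cos(r.x[2]),np.sin(r.x[2]);R=np.array([[c,-s,0],[s,c,0],[0,0,1]])
for k in P: print(k,(R@np.array(P[k])/1e3+[r.x[0],r.x[1],0]).round(4))
for nme,p in dict(bar=(-92,-91,110),hinge=(95,-91,80),face=(-15,-110,66)).items(): print(nme,(R@np.array(p)/1e3+[r.x[0],r.x[1],0]).round(4))
print('can',onz(ray(ims['scene'],258.8,255),.034),'vial',onz(ray(ims['side'],274.6,340),.027))
E
python3 fit.py
```

```text
[ 0.57085504 -0.08170698  0.10248326 -0.00221553] 5.871858209396676
sceneT [-0.7  0.3]
scenebl [-0.9  1.5]
scenebr [-1.3  0.2]
scenefl [-0.5 -0.2]
scenefr [-0.6 -1.2]
scenerl [ 0.1 -1.4]
scenerr [ 0.7 -0.5]
sceneBlf [3.9 1.1]
sceneBlr [ 0.6 -1.9]
sideT [0.8 0.8]
sidebr [-0.4  1.6]
sidefl [-0.7  0.5]
sidefr [2.5 1.1]
siderl [ 0.2 -0.5]
siderr [0.3 0. ]
sideBlf [-4.5 -6.6]
sideBrf [-4.3 -1.8]
T tri [ 0.48863356 -0.03455772  0.11468272] [np.float64(0.0002556668891087624), np.float64(0.0002556668891087784)]
T [ 0.4906 -0.0347  0.115 ]
bl [ 0.483  -0.1269  0.11  ]
br [ 0.4943 -0.2364  0.11  ]
fl [ 0.5249 -0.1045  0.121 ]
fr [ 0.5399 -0.2498  0.121 ]
rl [ 0.6672 -0.0899  0.121 ]
rr [ 0.6821 -0.2351  0.121 ]
Blf [0.4391 0.0756 0.034 ]
Blr [0.6679 0.0992 0.034 ]
Brf [ 0.4739 -0.2626  0.034 ]
bar [ 0.4886 -0.1816  0.11  ]
hinge [ 0.6747 -0.1625  0.08  ]
face [ 0.5672 -0.1927  0.066 ]
can [0.6408523  0.04081312 0.034     ] vial [ 0.36826804 -0.28261685  0.027     ]
```

```bash
cat >> h.py <<'E'
from scipy.spatial.transform import Rotation as Ro
YAW=0.1025
def M(p): # micro mm -> world m
    c,s=np.cos(YAW),np.sin(YAW); return np.array([c*p[0]-s*p[1],s*p[0]+c*p[1],p[2]])/1e3+[0.5703,-0.0817,0]
def Rt(yawdeg): # tool down, x axis at world yaw
    a=np.deg2rad(yawdeg);x=np.array([np.cos(a),np.sin(a),0]);z=np.array([0,0,-1.]);return np.c_[x,np.cross(z,x),z]
def go(grasp,yaw=95.9): # grasp point world -> linear, angular from the present pose
    T=pose();R=Rt(yaw);tcp=np.array(grasp)+R[:,2]*.008
    print('lin',(T[:3,:3].T@(tcp-T[:3,3])*1e3).round(1),'ang',np.rad2deg(Ro.from_matrix(T[:3,:3].T@R).as_rotvec()).round(1))
E
python3 - <<'E'
from h import *
print(M((-92,-91,110)),M((-75,55,115)))
go(M((-92,-91,190)))
E
```

```text
[ 0.48809404 -0.18163588  0.11      ] [ 0.49006601 -0.03466271  0.115     ]
lin [ 409.5 -228.2   60.3] ang [ -0.   -0.  -78.2]
```

Call:
servo_tool(commands=[{"linear": [40, -22, 0], "angular": [0, 0, -8], "gripper": 0.2}, {"linear": [80, -44, 0], "angular": [0, 0, -16], "gripper": 0.2}, {"linear": [120, -66, 0], "angular": [0, 0, -24], "gripper": 0.2}, {"linear": [160, -88, 0], "angular": [0, 0, -32], "gripper": 0.2}, {"linear": [200, -110, 0], "angular": [0, 0, -40], "gripper": 0.2}, {"linear": [240, -132, 0], "angular": [0, 0, -48], "gripper": 0.2}, {"linear": [280, -154, 10], "angular": [0, 0, -56], "gripper": 0.2}, {"linear": [320, -176, 20], "angular": [0, 0, -64], "gripper": 0.2}, {"linear": [360, -200, 30], "angular": [0, 0, -72], "gripper": 0.2}, {"linear": [409.5, -228, 40], "angular": [0, 0, -78.2], "gripper": 0.2}, {"linear": [409.5, -228, 40], "angular": [0, 0, -78.2], "gripper": 0.2}, {"linear": [409.5, -228, 40], "angular": [0, 0, -78.2], "gripper": 0.2}, {"linear": [409.5, -228, 40], "angular": [0, 0, -78.2], "gripper": 0.2}])

```text
time_s: 2.25
position: [0.4877, -0.1826, 0.2025]
tool_rot: [[-0.102, 0.995, -0.0], [0.995, 0.102, -0.0], [-0.0, -0.0, -1.0]]
ft_force: [0.1, -0.2, -0.6]
grip_width: 0.0516
```

Run:
```python
from h import *
s=env.observe();print(s['time_s'],s['position'],s['grip_width'],s['ft_force'],s['q'])
T=pose();im=snap('wrist','w1.png')
for p in [(-92,-91,110),(-92,-36,110),(-92,-146,110),(-75,55,115),(-75,29,115),(-75,81,115)]: print(p,np.round(proj(im,M(p),T),1))
go(M((-92,-91,110)))
```

```text
2.25 [ 0.48774698 -0.18257834  0.20252079] 0.051556974194316964 [ 0.07105542 -0.1610478  -0.61220289] [-3.35513321e+01  2.08190074e+01  8.28734643e+01 -2.13559613e-02
  7.62962843e+01 -3.94208591e+01]
(-92, -91, 110) [317. 249.]
(-92, -36, 110) [317.  168.9]
(-92, -146, 110) [317.1 318.3]
(-75, 55, 115) [347.7   1.8]
(-75, 29, 115) [346.5  54.8]
(-75, 81, 115) [349.1 -55.9]
lin [  1.3   0.6 100.7] ang [ 0.   0.  -0.1]
```

View pics/w1.png

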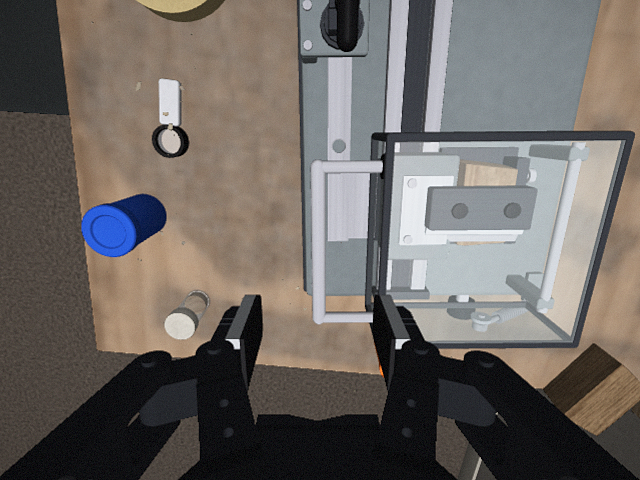

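Call:
servo_tool(commands=[{"linear": [1, 1, 35], "angular": [0, 0, 0], "gripper": -0.2}, {"linear": [1, 1, 70], "angular": [0, 0, 0], "gripper": -0.2}, {"linear": [1, 1, 100], "angular": [0, 0, 0], "gripper": -0.2}, {"linear": [1, 1, 100], "angular": [0, 0, 0], "gripper": -0.2}, {"linear": [1, 1, 100], "angular": [0, 0, 0], "gripper": -1}, {"linear": [1, 1, 100], "angular": [0, 0, 0], "gripper": -1}, {"linear": [1, 1, 100], "angular": [0, 0, 0], "gripper": -1}, {"linear": [1, 1, 100], "angular": [0, 0, 0], "gripper": -1}], force=25)

```text
time_s: 3.1
position: [0.4884, -0.1818, 0.1041]
tool_rot: [[-0.103, 0.995, -0.0], [0.995, 0.103, -0.003], [-0.002, -0.0, -1.0]]
ft_force: [-7.3, -4.4, 0.3]
grip_width: 0.0088
```

Run:
```python
from h import *
for t in [0,.15,.3,.45,.6,.75,.9,1.05,1.2,1.35,1.45,1.55]:
    f=np.arctan2(30,187)+t
    print(t,'tool y %.0f, z %.0f'%(187-189.4*np.cos(f), -(189.4*np.sin(f)-30)))
```

```text
0 tool y -0, z -0
0.15 tool y 7, z -28
0.3 tool y 17, z -54
0.45 tool y 32, z -78
0.6 tool y 50, z -100
0.75 tool y 71, z -119
0.9 tool y 94, z -135
1.05 tool y 120, z -147
1.2 tool y 147, z -155
1.35 tool y 175, z -159
1.45 tool y 194, z -159
1.55 tool y 213, z -158
```

Call:
servo_tool(commands=[{"linear": [0, 3, -14], "angular": [0, 0, 0], "gripper": -1}, {"linear": [0, 7, -28], "angular": [0, 0, 0], "gripper": -1}, {"linear": [0, 12, -41], "angular": [0, 0, 0], "gripper": -1}, {"linear": [0, 17, -54], "angular": [0, 0, 0], "gripper": -1}, {"linear": [0, 24, -66], "angular": [0, 0, 0], "gripper": -1}, {"linear": [0, 32, -78], "angular": [0, 0, 0], "gripper": -1}, {"linear": [0, 41, -89], "angular": [0, 0, 0], "gripper": -1}, {"linear": [0, 50, -100], "angular": [0, 0, 0], "gripper": -1}, {"linear": [0, 50, -100], "angular": [0, 0, 0], "gripper": -1}])

```text
time_s: 4.0
position: [0.5377, -0.1765, 0.2067]
tool_rot: [[-0.103, 0.995, -0.0], [0.995, 0.103, -0.004], [-0.004, -0.001, -1.0]]
ft_force: [-16.9, -2.8, 12.2]
grip_width: 0.0087
```

Run:
```python
from h import *
s=env.observe();print(s['position'],s['ft_force'],s['grip_width'],s['q'])
snap('side','s2.png')
```

```text
[ 0.53768057 -0.17650602  0.20668889] [-16.92229101  -2.83797381  12.16470168] 0.008740098349316092 [-30.06285722  24.94428481  75.3289993   -0.21522878  79.62243415
 -35.95649994]
```

View pics/s2.png

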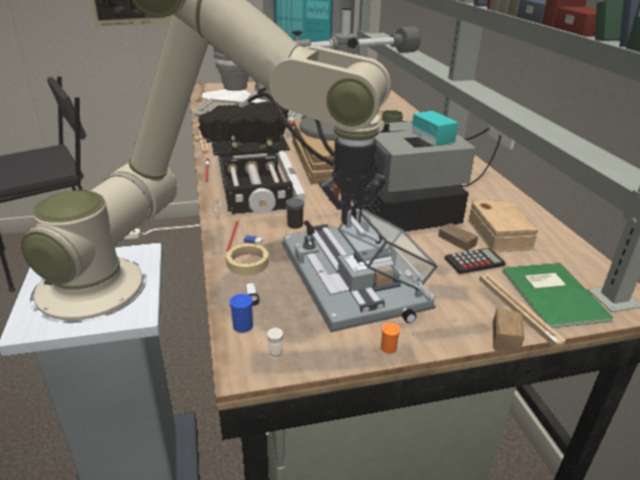

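Call:
servo_tool(commands=[{"linear": [0, 9, -11], "angular": [0, 0, 0], "gripper": -1}, {"linear": [0, 20, -20], "angular": [0, 0, 0], "gripper": -1}, {"linear": [0, 31, -29], "angular": [0, 0, 0], "gripper": -1}, {"linear": [0, 43, -36], "angular": [0, 0, 0], "gripper": -1}, {"linear": [0, 56, -43], "angular": [0, 0, 0], "gripper": -1}, {"linear": [0, 70, -48], "angular": [0, 0, 0], "gripper": -1}, {"linear": [0, 83, -53], "angular": [0, 0, 0], "gripper": -1}, {"linear": [0, 97, -56], "angular": [0, 0, 0], "gripper": -1}, {"linear": [0, 111, -59], "angular": [0, 0, 0], "gripper": -1}, {"linear": [0, 125, -60], "angular": [0, 0, 0], "gripper": -1}, {"linear": [0, 135, -60], "angular": [0, 0, 0], "gripper": -1}, {"linear": [0, 144, -60], "angular": [0, 0, 0], "gripper": -1}, {"linear": [0, 144, -60], "angular": [0, 0, 0], "gripper": -1}])

```text
time_s: 5.35
position: [0.6827, -0.1605, 0.265]
tool_rot: [[-0.104, 0.995, 0.004], [0.995, 0.104, -0.001], [-0.002, 0.004, -1.0]]
ft_force: [0.2, 1.3, 4.2]
grip_width: 0.0091
```

Run:
```python
from h import *
s=env.observe();print(s['position'],s['ft_force'],s['grip_width'],s['q'])
snap('side','s3.png')
```

```text
[ 0.68274667 -0.16050834  0.2650101 ] [0.151993   1.25847015 4.15077942] 0.00905457733823627 [-2.28827447e+01  3.75587233e+01  4.30483852e+01  2.51696153e-02
  9.91324538e+01 -2.88547336e+01]
```

View pics/s3.png

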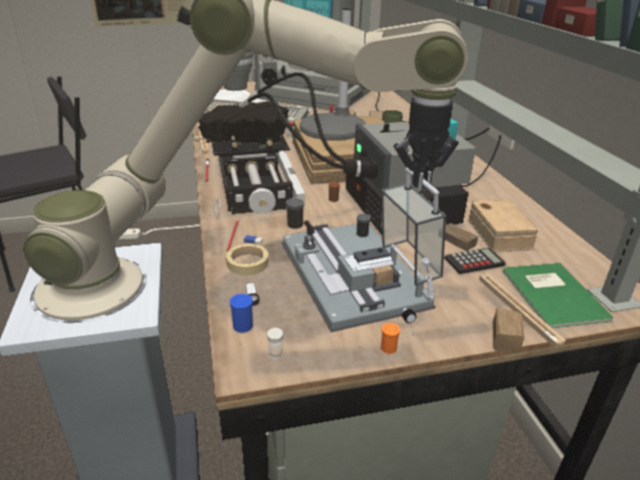

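Call:
servo_tool(commands=[{"linear": [0, 10, 0], "angular": [0, 0, 0], "gripper": -1}, {"linear": [0, 20, 1], "angular": [0, 0, 0], "gripper": -1}, {"linear": [0, 22, 1], "angular": [0, 0, 0], "gripper": -0.3}, {"linear": [0, 24, 1], "angular": [0, 0, 0], "gripper": -0.3}, {"linear": [0, 26, -10], "angular": [0, 0, 0], "gripper": -0.3}, {"linear": [0, 24, -30], "angular": [0, 0, 0], "gripper": -0.3}, {"linear": [0, 0, -45], "angular": [0, 0, 0], "gripper": -0.3}, {"linear": [0, -40, -50], "angular": [0, 0, 0], "gripper": -0.3}, {"linear": [0, -80, -50], "angular": [0, 0, 0], "gripper": -0.3}, {"linear": [0, -100, -50], "angular": [0, 0, 0], "gripper": -0.3}])

```text
time_s: 6.4
position: [0.5795, -0.1711, 0.3138]
tool_rot: [[-0.103, 0.995, 0.001], [0.995, 0.103, -0.001], [-0.001, 0.001, -1.0]]
ft_force: [0.6, 0.3, 0.6]
grip_width: 0.0295
```

Run:
```python
from h import *
s=env.observe();print(s['position'],s['ft_force'],s['grip_width'],s['q'])
snap('side','s4.png')
go(M((-75,55,175)))
```

```text
[ 0.57953443 -0.1711156   0.31379342] [0.60410822 0.2668658  0.62255232] 0.029476869770341925 [-2.76504253e+01  2.54674294e+01  5.67767463e+01 -2.94423800e-02
  9.76822027e+01 -3.35388750e+01]
lin [145.2 -73.9 147. ] ang [ 0.   0.1 -0.1]
```

View pics/s4.png

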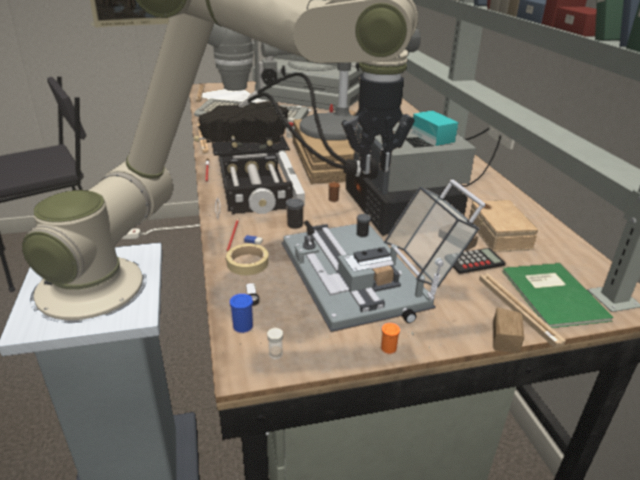

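The hood leans back open, with the bar at (462,190). Next the T: I go close and take one wrist view.

Call:
servo_tool(commands=[{"linear": [26, -18, 27], "angular": [0, 0, 0], "gripper": -0.3}, {"linear": [52, -37, 54], "angular": [0, 0, 0], "gripper": -0.3}, {"linear": [78, -56, 82], "angular": [0, 0, 0], "gripper": -0.3}, {"linear": [105, -74, 110], "angular": [0, 0, 0], "gripper": -0.3}, {"linear": [105, -74, 110], "angular": [0, 0, 0], "gripper": -0.3}, {"linear": [105, -74, 110], "angular": [0, 0, 0], "gripper": -0.3}])

```text
time_s: 7.05
position: [0.4981, -0.0742, 0.2029]
tool_rot: [[-0.104, 0.995, 0.001], [0.995, 0.104, -0.0], [-0.001, 0.001, -1.0]]
ft_force: [0.3, -0.3, 0.4]
grip_width: 0.0298
```

Run:
```python
from h import *
s=env.observe();print(s['position'])
T=pose();im=snap('wrist','w5.png')
for p in [(-75,55,115),(-75,29,115),(-75,81,115)]: print(p,np.round(proj(im,M(p),T),1))
for r in env.trace(im,'pin_grip')[:2]: print(r['confidence'],r['extent'])
go(M((-75,55,117)))
```

```text
[ 0.49813164 -0.07415931  0.20292482]
(-75, 55, 115) [310.2 194.3]
(-75, 29, 115) [310.4 232.7]
(-75, 81, 115) [310. 153.]
0.58 [299.8, 151.7, 322.3, 232.2]
lin [41.4 -5.3 94.5] ang [0.2 0.1 0. ]
```

View pics/w5.png

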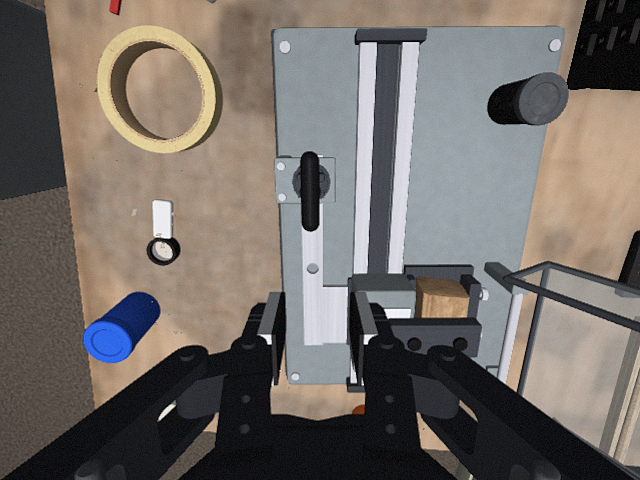

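The T lies along column 310, rows 152–232, within 1 px of the prediction. I go down and grip.

Call:
servo_tool(commands=[{"linear": [41, -5, 10], "angular": [0, 0, 0], "gripper": -0.3}, {"linear": [41, -5, 45], "angular": [0, 0, 0], "gripper": -0.3}, {"linear": [41, -5, 75], "angular": [0, 0, 0], "gripper": -0.3}, {"linear": [41, -5, 94], "angular": [0, 0, 0], "gripper": -0.3}, {"linear": [41, -5, 94], "angular": [0, 0, 0], "gripper": -0.3}, {"linear": [41, -5, 94], "angular": [0, 0, 0], "gripper": -1}, {"linear": [41, -5, 94], "angular": [0, 0, 0], "gripper": -1}, {"linear": [41, -5, 94], "angular": [0, 0, 0], "gripper": -1}, {"linear": [41, -5, 94], "angular": [0, 0, 0], "gripper": -1}], force=70)

```text
time_s: 8.05
position: [0.4896, -0.0345, 0.1096]
tool_rot: [[-0.104, 0.995, 0.003], [0.995, 0.104, -0.001], [-0.002, 0.003, -1.0]]
ft_force: [-2.1, -2.2, 7.5]
grip_width: 0.0097
```

Call:
servo_tool(commands=[{"linear": [0, 0, -5], "angular": [0, 0, 0], "gripper": -1}, {"linear": [0, 0, -10], "angular": [0, 0, 0], "gripper": -1}, {"linear": [0, 0, -15], "angular": [0, 0, 0], "gripper": -1}, {"linear": [0, 0, -18.5], "angular": [0, 0, 0], "gripper": -1}, {"linear": [0, 0, -18.5], "angular": [0, 0, 0], "gripper": -1}])

```text
time_s: 8.55
position: [0.489, -0.0341, 0.127]
tool_rot: [[-0.104, 0.995, 0.0], [0.995, 0.104, -0.0], [-0.0, 0.0, -1.0]]
ft_force: [2.5, -3.3, -11.6]
grip_width: 0.0099
```

Run:
```python
from h import *
s=env.observe();print(s['position'],s['ft_force'],s['wrist_torque'],s['grip_width'])
T=pose();im=snap('side')
cv2.imwrite('pics/s6.png',cv2.resize(im['frame'][180:280,260:390],None,fx=5,fy=5,interpolation=cv2.INTER_CUBIC))
```

```text
[ 0.48895532 -0.03410215  0.12699452] [  2.53345007  -3.27119339 -11.56222313] [-0.75716547 -0.66725982 -0.05049029] 0.009866018965674473
```

View pics/s6.png

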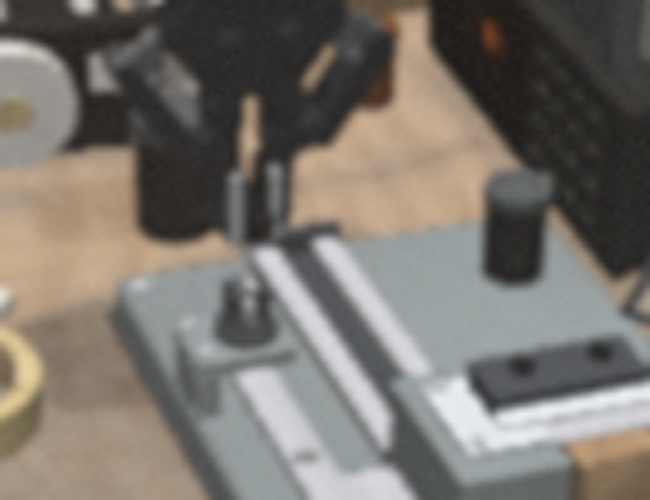

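Call:
servo_tool(commands=[{"linear": [0, 0, -0.5], "angular": [0, 0, 8], "gripper": -1}, {"linear": [0, 0, -0.5], "angular": [0, 0, 16], "gripper": -1}, {"linear": [0, 0, -0.5], "angular": [0, 0, 24], "gripper": -1}, {"linear": [0, 0, -0.5], "angular": [0, 0, 32], "gripper": -1}, {"linear": [0, 0, -0.5], "angular": [0, 0, 40], "gripper": -1}, {"linear": [0, 0, -0.5], "angular": [0, 0, 48], "gripper": -1}, {"linear": [0, 0, -0.5], "angular": [0, 0, 56], "gripper": -1}, {"linear": [0, 0, -0.5], "angular": [0, 0, 64], "gripper": -1}, {"linear": [0, 0, -0.5], "angular": [0, 0, 72], "gripper": -1}, {"linear": [0, 0, -0.5], "angular": [0, 0, 80], "gripper": -1}, {"linear": [0, 0, -0.5], "angular": [0, 0, 87], "gripper": -1}, {"linear": [0, 0, -0.5], "angular": [0, 0, 90], "gripper": -1}, {"linear": [0, 0, -0.5], "angular": [0, 0, 90], "gripper": -1}])

```text
time_s: 9.9
position: [0.4876, -0.0333, 0.1266]
tool_rot: [[0.995, 0.103, -0.004], [0.103, -0.995, 0.002], [-0.003, -0.002, -1.0]]
ft_force: [-2.0, -0.8, -11.3]
grip_width: 0.0098
```

Run:
```python
from h import *
s=env.observe();print(s['position'],s['ft_force'],s['wrist_torque'],s['grip_width'])
T=pose();im=snap('side')
cv2.imwrite('pics/s7.png',cv2.resize(im['frame'][180:280,260:390],None,fx=5,fy=5,interpolation=cv2.INTER_CUBIC))
```

```text
[ 0.48762692 -0.03331048  0.12657453] [ -1.95090105  -0.80907966 -11.32154693] [-0.13760444  0.27853755 -0.0016536 ] 0.009800936716501904
```

View pics/s7.png

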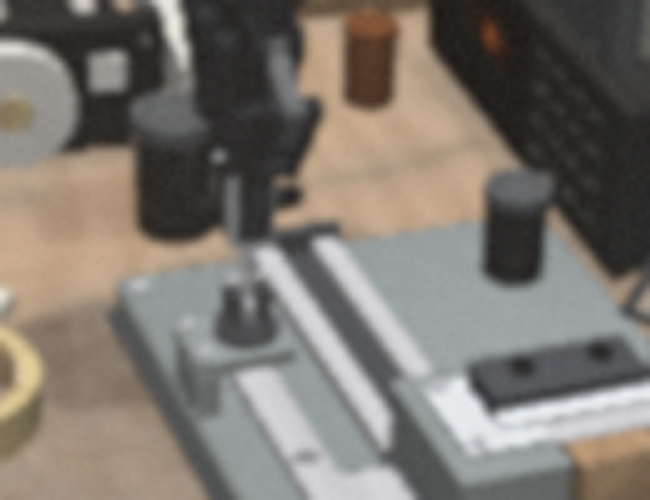

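Call:
servo_tool(commands=[{"linear": [0, 0, 3], "angular": [0, 0, 90], "gripper": -1}, {"linear": [0, 0, 6], "angular": [0, 0, 0], "gripper": -1}])

```text
time_s: 10.15
position: [0.4881, -0.0335, 0.1216]
tool_rot: [[0.995, 0.096, -0.002], [0.096, -0.995, 0.001], [-0.002, -0.001, -1.0]]
ft_force: [-7.2, 1.6, 18.5]
grip_width: 0.0097
```

Call:
servo_tool(commands=[{"linear": [0, 0, -1], "angular": [0, 0, 0], "gripper": -0.3}, {"linear": [0, 0, -1], "angular": [0, 0, 0], "gripper": -0.3}, {"linear": [0, 0, -1], "angular": [0, 0, 0], "gripper": -0.3}, {"linear": [0, 0, -25], "angular": [0, 0, 0], "gripper": -0.3}, {"linear": [0, 0, -50], "angular": [0, 0, 0], "gripper": -0.3}, {"linear": [0, 0, -75], "angular": [0, 0, 0], "gripper": -0.3}, {"linear": [0, 0, -75], "angular": [0, 0, 0], "gripper": -0.3}, {"linear": [0, 0, -75], "angular": [0, 0, 0], "gripper": -0.3}, {"linear": [0, 0, -75], "angular": [0, 0, 0], "gripper": -0.3}])

```text
time_s: 11.05
position: [0.4885, -0.0338, 0.1956]
tool_rot: [[0.995, 0.103, -0.001], [0.103, -0.995, 0.001], [-0.001, -0.001, -1.0]]
ft_force: [0.3, -0.7, -0.7]
grip_width: 0.0299
```

Run:
```python
from h import *
s=env.observe();print(s['position'],s['ft_force'],s['wrist_torque'],s['grip_width'])
im=snap('side');im2=snap('scene')
a=cv2.resize(im['frame'][180:300,260:480],None,fx=3.6,fy=3.6,interpolation=cv2.INTER_CUBIC)
cv2.imwrite('pics/s8.png',a)
b=cv2.resize(im2['frame'][160:320,220:420],None,fx=4,fy=4,interpolation=cv2.INTER_CUBIC)
cv2.imwrite('pics/c8.png',b)
for z in (115,124,127): print(z,[ (np.array(proj(im2,M((x,55,z))))-[220,160])*4 for x in (-101,-75,-49)],[ (np.array(proj(im,M((x,55,z))))-[260,180])*3.6 for x in (-101,-75,-49)])
go(M((-15,-135,190)),95.9)
```

```text
[ 0.48848928 -0.03379826  0.19555265] [ 0.34194156 -0.73073492 -0.70528232] [-0.01123055  0.0025219  -0.0036982 ] 0.029910817469901086
115 [array([487.65678455, 338.98304608]), array([447.94047406, 317.63190513]), array([409.80288141, 297.13178349])] [array([138.9378512 , 174.61237395]), array([179.16970089, 168.2085184 ]), array([218.88734877, 161.88680821])]
124 [array([487.95345139, 321.6553533 ]), array([448.00988464, 300.53946319]), array([409.66376518, 280.27162276])] [array([138.94610261, 161.9025617 ]), array([179.33855363, 155.55511245]), array([219.21258219, 149.28977552])]
127 [array([488.05285615, 315.83573834]), array([448.03306821, 294.79989992]), array([409.61703193, 274.61104489])] [array([138.94889872, 157.64323797]), array([179.39514424, 151.31484945]), array([219.32154981, 145.06855985])]
lin [ 61.2 191.1  13.3] ang [ -0.1   0.  -90. ]
```

View pics/s8.png

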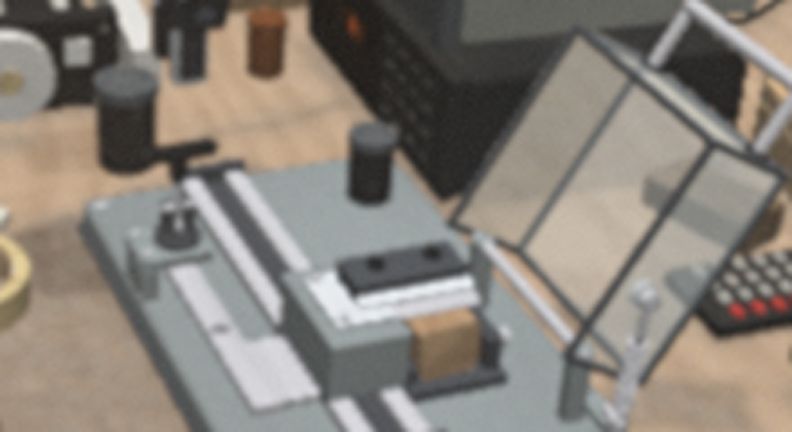

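View pics/c8.png

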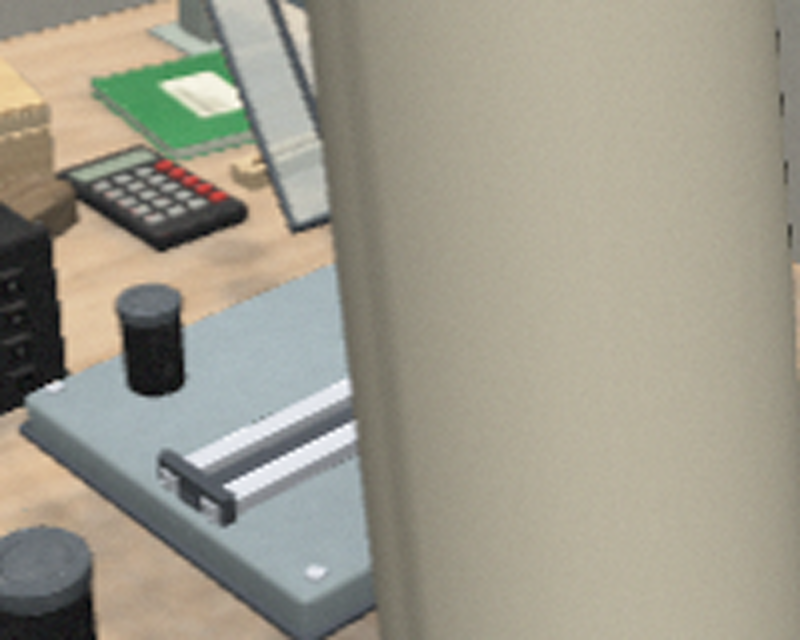

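Run:
```python
from h import *
im=snap('side')
def inv(X):
    c,s=np.cos(YAW),np.sin(YAW);d=(X-[0.5703,-0.0817,0])*1e3;return np.round([c*d[0]+s*d[1],-s*d[0]+c*d[1],d[2]])
for u,v in [(385,398),(505,375),(330,395),(410,378)]:
  for z in (.034,.046,.06): print(u,v,z,inv(onz(ray(im,260+u/3.6,180+v/3.6),z)))
```

```text
385 398 0.034 [   0. -101.   34.]
385 398 0.046 [  -7. -116.   46.]
385 398 0.06 [ -16. -132.   60.]
505 375 0.034 [  77. -103.   34.]
505 375 0.046 [  69. -117.   46.]
505 375 0.06 [  59. -133.   60.]
330 395 0.034 [-29. -89.  34.]
330 395 0.046 [ -36. -103.   46.]
330 395 0.06 [ -44. -120.   60.]
410 378 0.034 [ 22. -88.  34.]
410 378 0.046 [  14. -102.   46.]
410 378 0.06 [   6. -119.   60.]
```

Run:
```python
from h import *
go(M((-20,-140,190)),95.9)
```

```text
lin [ 56.2 196.   13.4] ang [ -0.1   0.  -90. ]
```

Call:
servo_tool(commands=[{"linear": [5, 18, 0], "angular": [0, 0, -8], "gripper": -1}, {"linear": [10, 36, 0], "angular": [0, 0, -16], "gripper": -1}, {"linear": [15, 54, 0], "angular": [0, 0, -24], "gripper": -1}, {"linear": [20, 72, 0], "angular": [0, 0, -32], "gripper": -1}, {"linear": [25, 90, 0], "angular": [0, 0, -40], "gripper": -1}, {"linear": [30, 108, 0], "angular": [0, 0, -48], "gripper": -1}, {"linear": [36, 126, 0], "angular": [0, 0, -56], "gripper": -1}, {"linear": [42, 144, 0], "angular": [0, 0, -64], "gripper": -1}, {"linear": [47, 162, 0], "angular": [0, 0, -72], "gripper": -1}, {"linear": [52, 180, 0], "angular": [0, 0, -80], "gripper": -1}, {"linear": [56, 196, 0], "angular": [0, 0, -88], "gripper": -1}, {"linear": [56, 196, 10], "angular": [0, 0, -90], "gripper": -1}, {"linear": [56, 196, 10], "angular": [0, 0, -90], "gripper": -1}, {"linear": [56, 196, 10], "angular": [0, 0, -90], "gripper": -1}])

```text
time_s: 12.6
position: [0.5647, -0.2228, 0.186]
tool_rot: [[-0.103, 0.995, -0.001], [0.995, 0.103, 0.001], [0.001, -0.001, -1.0]]
ft_force: [0.5, 0.8, 0.3]
grip_width: 0.0003
```

Run:
```python
from h import *
s=env.observe();print(s['position'],s['ft_force'],s['grip_width'])
T=pose();im=snap('wrist','w9.png')
for p in [(-40,-110,86),(10,-110,86),(-40,-110,46),(-20,-140,60)]: print(p,np.round(proj(im,M(p),T),1))
go(M((-20,-140,81)))
```

```text
[ 0.56473235 -0.22283558  0.18597797] [0.47352561 0.76940092 0.2908445 ] 0.00034722905231717485
(-40, -110, 86) [287.6 206.1]
(10, -110, 86) [359.8 206.2]
(-40, -110, 46) [291.8 195.7]
(-20, -140, 60) [316.6 236.5]
lin [-2.000e-01 -1.000e-01  1.134e+02] ang [-0. -0.  0.]
```

View pics/w9.png

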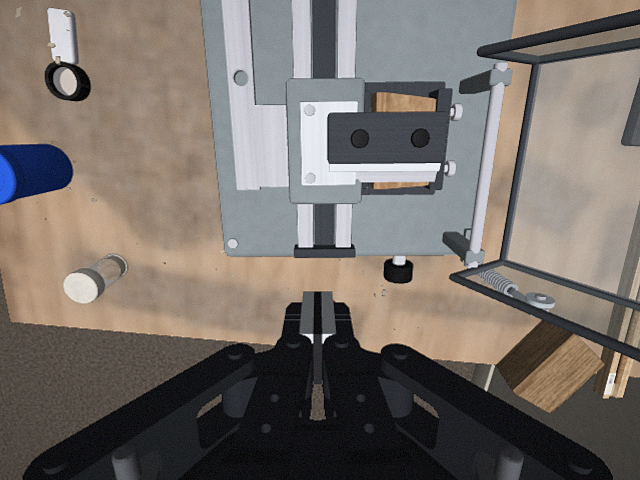

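Call:
servo_tool(commands=[{"linear": [0, 0, 40], "angular": [0, 0, 0], "gripper": -1}, {"linear": [0, 0, 80], "angular": [0, 0, 0], "gripper": -1}, {"linear": [0, 0, 113], "angular": [0, 0, 0], "gripper": -1}, {"linear": [0, 0, 113], "angular": [0, 0, 0], "gripper": -1}, {"linear": [8, 0, 113], "angular": [0, 0, 0], "gripper": -1}, {"linear": [14, 0, 113], "angular": [0, 0, 0], "gripper": -1}, {"linear": [18, 0, 113], "angular": [0, 0, 0], "gripper": -1}, {"linear": [22, 0, 113], "angular": [0, 0, 0], "gripper": -1}, {"linear": [26, 0, 113], "angular": [0, 0, 0], "gripper": -1}, {"linear": [30, 0, 113], "angular": [0, 0, 0], "gripper": -1}])

```text
time_s: 13.65
position: [0.562, -0.1932, 0.0739]
tool_rot: [[-0.104, 0.995, 0.001], [0.995, 0.104, -0.001], [-0.001, 0.001, -1.0]]
ft_force: [0.3, -1.8, 1.3]
grip_width: 0.0
```

Run:
```python
from h import *
s=env.observe();print(s['position'],s['ft_force'],s['grip_width'])
T=pose();im=snap('wrist','w10.png')
```

```text
[ 0.56199885 -0.19323629  0.0738919 ] [ 0.34528037 -1.78821603  1.27132412] 3.8072002599680566e-05
```

View pics/w10.png

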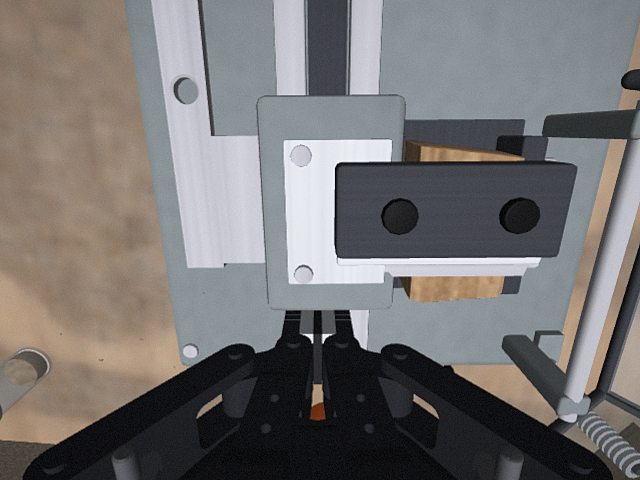

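The wrist view shows the finger on the sledge face (318,310), the sledge sliding, and the parking hole at (186,90). I continue.

Call:
servo_tool(commands=[{"linear": [5, 0, 0], "angular": [0, 0, 0], "gripper": -1}, {"linear": [10, 0, 0], "angular": [0, 0, 0], "gripper": -1}, {"linear": [15, 0, 0], "angular": [0, 0, 0], "gripper": -1}, {"linear": [20, 0, 0], "angular": [0, 0, 0], "gripper": -1}, {"linear": [25, 0, 0], "angular": [0, 0, 0], "gripper": -1}, {"linear": [30, 0, 0], "angular": [0, 0, 0], "gripper": -1}, {"linear": [34, 0, 0], "angular": [0, 0, 0], "gripper": -1}, {"linear": [38, 0, 0], "angular": [0, 0, 0], "gripper": -1}, {"linear": [41, 0, 0], "angular": [0, 0, 0], "gripper": -1}, {"linear": [43, 0, 0], "angular": [0, 0, 0], "gripper": -1}, {"linear": [44, 0, 0], "angular": [0, 0, 0], "gripper": -1}])

```text
time_s: 14.8
position: [0.5571, -0.1493, 0.0732]
tool_rot: [[-0.104, 0.995, -0.0], [0.995, 0.104, 0.0], [0.0, -0.0, -1.0]]
ft_force: [-1.6, -2.5, 0.1]
grip_width: -0.0
```

Run:
```python
from h import *
s=env.observe();print(s['position'],s['ft_force'],s['grip_width'])
T=pose();im=snap('wrist','w11.png');im=snap('side')
a=cv2.resize(im['frame'][180:300,260:480],None,fx=3.6,fy=3.6,interpolation=cv2.INTER_CUBIC)
cv2.imwrite('pics/s11.png',a)
go(M((-75,55,195)),5.9)
print((np.array(proj(im,M((-40,-110,86))))-[260,180])*3.6)
```

```text
[ 0.55709093 -0.14928883  0.07323176] [-1.55763731 -2.54953848  0.05723275] -4.331591707410555e-05
lin [ 121.   -54.9 -113.7] ang [-0.  -0.  90.1]
[332.00791928 345.86478019]
```

View pics/w11.png

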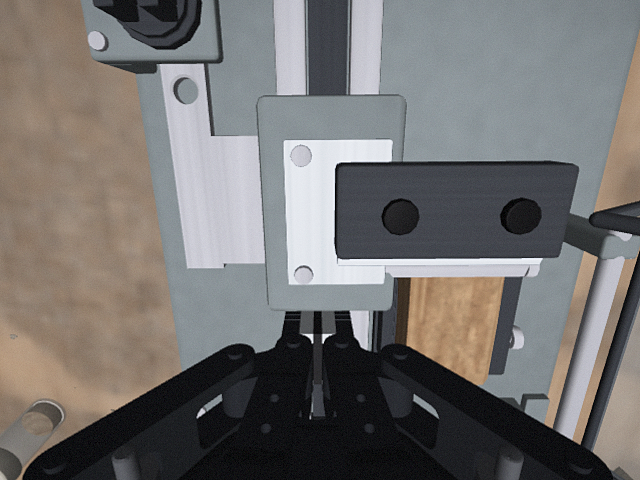

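View pics/s11.png

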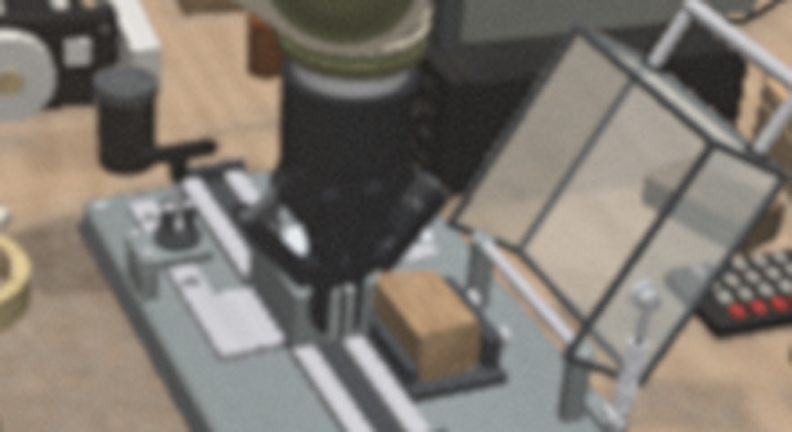

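Run:
```python
from h import *
im=snap('wrist');T=pose()
def inv(X):
    c,s=np.cos(YAW),np.sin(YAW);d=(X-[0.5703,-0.0817,0])*1e3;return np.round([c*d[0]+s*d[1],-s*d[0]+c*d[1],d[2]],1)
T5=T.copy();T5[:3,3]=[0.49813164,-0.07415931,0.20292482]
for z in (.045,.05,.055,.06,.065): print(inv(onz(ray(im,313,268,T5),z)),inv(onz(ray(im,186,90,T),z)))
print(inv(T[:3,3]))
```

```text
[-74.3 -25.5  45. ] [-76.1  30.3  45. ]
[-74.2 -23.5  50. ] [-74.4  29.7  50. ]
[-74.2 -21.4  55. ] [-72.6  29.2  55. ]
[-74.1 -19.3  60. ] [-70.8  28.7  60. ]
[-74.  -17.3  65. ] [-69.   28.2  65. ]
[-19.9 -65.9  73.2]
```

Travel is about 55 mm by both hole and finger position, so 25 mm are left. Back to the T.

Call:
servo_tool(commands=[{"linear": [-8, 0, 0], "angular": [0, 0, 0], "gripper": -1}, {"linear": [-8, 0, -45], "angular": [0, 0, 0], "gripper": -1}, {"linear": [-8, 0, -90], "angular": [0, 0, 8], "gripper": -1}, {"linear": [0, 0, -114], "angular": [0, 0, 16], "gripper": -1}, {"linear": [15, -8, -114], "angular": [0, 0, 24], "gripper": -1}, {"linear": [30, -15, -114], "angular": [0, 0, 32], "gripper": -1}, {"linear": [45, -22, -114], "angular": [0, 0, 40], "gripper": -0.3}, {"linear": [60, -29, -114], "angular": [0, 0, 48], "gripper": -0.3}, {"linear": [75, -36, -114], "angular": [0, 0, 56], "gripper": -0.3}, {"linear": [90, -43, -114], "angular": [0, 0, 64], "gripper": -0.3}, {"linear": [105, -50, -114], "angular": [0, 0, 72], "gripper": -0.3}, {"linear": [121, -55, -114], "angular": [0, 0, 80], "gripper": -0.3}, {"linear": [121, -55, -114], "angular": [0, 0, 88], "gripper": -0.3}, {"linear": [121, -55, -114], "angular": [0, 0, 90], "gripper": -0.3}, {"linear": [121, -55, -114], "angular": [0, 0, 90], "gripper": -0.3}, {"linear": [121, -55, -114], "angular": [0, 0, 90], "gripper": -0.3}])

```text
time_s: 16.55
position: [0.4901, -0.0352, 0.1873]
tool_rot: [[0.995, 0.105, 0.0], [0.105, -0.995, 0.0], [0.0, -0.0, -1.0]]
ft_force: [0.1, -0.7, -0.6]
grip_width: 0.0299
```

Run:
```python
from h import *
s=env.observe();print(s['time_s'],s['position'],s['ft_force'],s['grip_width'])
go(M((-75,55,129)),5.9)
im=snap('side')
a=cv2.resize(im['frame'][180:300,260:480],None,fx=3.6,fy=3.6,interpolation=cv2.INTER_CUBIC)
cv2.imwrite('pics/s12.png',a)
```

```text
16.55 [ 0.49007918 -0.03517341  0.18734793] [ 0.13261425 -0.73105601 -0.60385013] 0.02994964356970526
lin [ 0.  -0.5 66.3] ang [-0.  -0.   0.1]
```

View pics/s12.png

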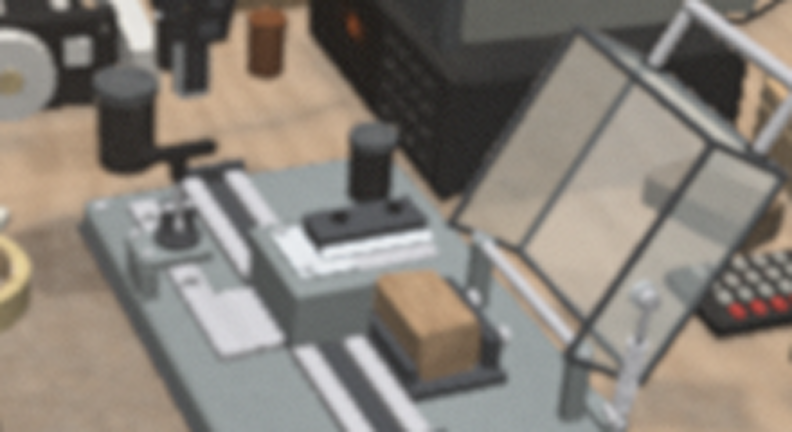

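Call:
servo_tool(commands=[{"linear": [0, -0.5, 30], "angular": [0, 0, 0], "gripper": -0.3}, {"linear": [0, -0.5, 55], "angular": [0, 0, 0], "gripper": -0.3}, {"linear": [0, -0.5, 66], "angular": [0, 0, 0], "gripper": -0.3}, {"linear": [0, -0.5, 66], "angular": [0, 0, 0], "gripper": -0.3}, {"linear": [0, -0.5, 66], "angular": [0, 0, 0], "gripper": -1}, {"linear": [0, -0.5, 66], "angular": [0, 0, 0], "gripper": -1}, {"linear": [0, -0.5, 66], "angular": [0, 0, 0], "gripper": -1}, {"linear": [0, -0.5, 66], "angular": [0, 0, 0], "gripper": -1}, {"linear": [0, -0.5, 63], "angular": [0, 0, 0], "gripper": -1}, {"linear": [0, -0.5, 60], "angular": [0, 0, 0], "gripper": -1}, {"linear": [0, -0.5, 59.5], "angular": [0, 0, 0], "gripper": -1}, {"linear": [0, -0.5, 59.5], "angular": [0, 0, 0], "gripper": -1}], force=70)

```text
time_s: 17.8
position: [0.4898, -0.0339, 0.1275]
tool_rot: [[0.995, 0.104, -0.001], [0.104, -0.995, 0.001], [-0.001, -0.001, -1.0]]
ft_force: [2.6, 4.8, -10.6]
grip_width: 0.0098
```

Call:
servo_tool(commands=[{"linear": [0, 0, -1.2], "angular": [0, 0, 0], "gripper": -1}, {"linear": [0, 0, -1.2], "angular": [0, 0, -8], "gripper": -1}, {"linear": [0, 0, -1.2], "angular": [0, 0, -16], "gripper": -1}, {"linear": [0, 0, -1.2], "angular": [0, 0, -24], "gripper": -1}, {"linear": [0, 0, -1.2], "angular": [0, 0, -32], "gripper": -1}, {"linear": [0, 0, -1.2], "angular": [0, 0, -40], "gripper": -1}, {"linear": [0, 0, -1.2], "angular": [0, 0, -48], "gripper": -1}, {"linear": [0, 0, -1.2], "angular": [0, 0, -56], "gripper": -1}, {"linear": [0, 0, -1.2], "angular": [0, 0, -64], "gripper": -1}, {"linear": [0, 0, -1.2], "angular": [0, 0, -72], "gripper": -1}, {"linear": [0, 0, -1.2], "angular": [0, 0, -80], "gripper": -1}, {"linear": [0, 0, -1.2], "angular": [0, 0, -87], "gripper": -1}, {"linear": [0, 0, -1.2], "angular": [0, 0, -90], "gripper": -1}, {"linear": [0, 0, -1.2], "angular": [0, 0, -90], "gripper": -1}])

```text
time_s: 19.2
position: [0.489, -0.0331, 0.1282]
tool_rot: [[-0.105, 0.994, -0.003], [0.994, 0.105, 0.003], [0.003, -0.002, -1.0]]
ft_force: [1.2, 7.5, -11.4]
grip_width: 0.0097
```

Run:
```python
from h import *
s=env.observe();print(s['position'],s['ft_force'],s['wrist_torque'],s['grip_width'])
```

```text
[ 0.48897328 -0.03314379  0.12824006] [  1.16369032   7.53082796 -11.44536138] [ 1.37325587 -0.25744462 -0.03900984] 0.009694222778663294
```

Turned. I lower it onto the bar gently, then release.

Call:
servo_tool(commands=[{"linear": [0, 0, 3], "angular": [0, 0, 0], "gripper": -1}, {"linear": [0, 0, 6], "angular": [0, 0, 0], "gripper": -1}, {"linear": [0, 0, 8], "angular": [0, 0, 0], "gripper": -1}, {"linear": [0, 0, 8], "angular": [0, 0, 0], "gripper": -1}])

```text
time_s: 19.6
position: [0.489, -0.0332, 0.1203]
tool_rot: [[-0.104, 0.995, -0.003], [0.995, 0.104, 0.003], [0.003, -0.002, -1.0]]
ft_force: [0.2, 8.9, -9.5]
grip_width: 0.0096
```

Call:
servo_tool(commands=[{"linear": [0, 0, 0], "angular": [0, 0, 0], "gripper": -0.3}, {"linear": [0, 0, 0], "angular": [0, 0, 0], "gripper": -0.3}, {"linear": [0, 0, 0], "angular": [0, 0, 0], "gripper": -0.3}, {"linear": [0, 0, -30], "angular": [0, 0, 0], "gripper": -0.3}, {"linear": [0, 0, -65], "angular": [0, 0, 0], "gripper": -0.3}, {"linear": [0, 0, -70], "angular": [0, 0, 0], "gripper": -0.3}, {"linear": [0, 0, -70], "angular": [0, 0, 0], "gripper": -0.3}])

```text
time_s: 20.3
position: [0.4903, -0.0346, 0.192]
tool_rot: [[-0.104, 0.995, 0.003], [0.995, 0.104, -0.001], [-0.001, 0.003, -1.0]]
ft_force: [0.4, 0.1, -1.4]
grip_width: 0.0295
```

Run:
```python
from h import *
s=env.observe();print(s['time_s'],s['position'],s['ft_force'],s['grip_width'])
go(M((-20,-75,190)))
go(M((-20,-75,81)))
im=snap('side')
a=cv2.resize(im['frame'][180:300,260:480],None,fx=3.6,fy=3.6,interpolation=cv2.INTER_CUBIC)
cv2.imwrite('pics/s13.png',a)
for z in (115,124,127): print(z,[ ((np.array(proj(im,M((-75,y,z))))-[260,180])*3.6).round() for y in (29,55,81)])
```

```text
20.3 [ 0.49028592 -0.0346452   0.19203404] [ 0.40002873  0.09393397 -1.35736333] 0.02949908204625261
lin [-130.    54.6   10.4] ang [0.1 0.1 0. ]
lin [-129.9   54.3  119.4] ang [0.1 0.1 0. ]
115 [array([193., 189.]), array([179., 168.]), array([166., 148.])]
124 [array([193., 176.]), array([179., 156.]), array([166., 136.])]
127 [array([193., 172.]), array([179., 151.]), array([166., 132.])]
```

View pics/s13.png

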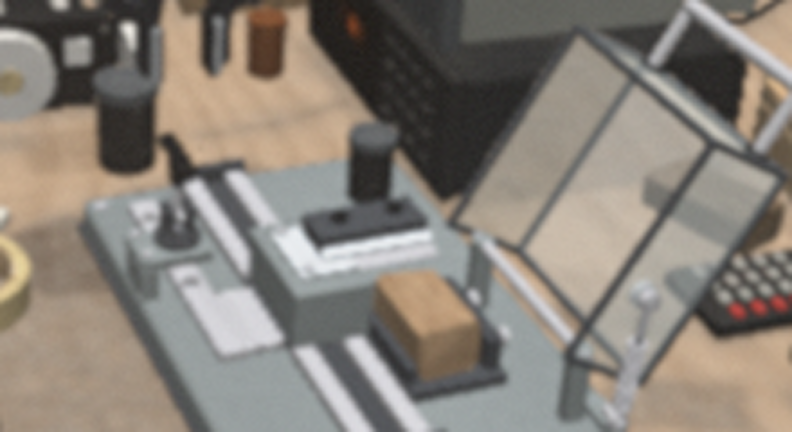

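T is along the ways and riding on the bar: its ends at (168,138) and (193,178) match z ≈ 124. Back to the sledge face.

Call:
servo_tool(commands=[{"linear": [-40, 17, 0], "angular": [0, 0, 0], "gripper": -1}, {"linear": [-80, 34, 0], "angular": [0, 0, 0], "gripper": -1}, {"linear": [-115, 48, 0], "angular": [0, 0, 0], "gripper": -1}, {"linear": [-132, 54.5, 0], "angular": [0, 0, 0], "gripper": -1}, {"linear": [-132, 54.5, 5], "angular": [0, 0, 0], "gripper": -1}, {"linear": [-132, 54.5, 45], "angular": [0, 0, 0], "gripper": -1}, {"linear": [-132, 54.5, 85], "angular": [0, 0, 0], "gripper": -1}, {"linear": [-132, 54.5, 119], "angular": [0, 0, 0], "gripper": -1}, {"linear": [-132, 54.5, 119], "angular": [0, 0, 0], "gripper": -1}, {"linear": [-132, 54.5, 119], "angular": [0, 0, 0], "gripper": -1}])

```text
time_s: 21.35
position: [0.5576, -0.1593, 0.0722]
tool_rot: [[-0.104, 0.995, -0.001], [0.995, 0.104, 0.001], [0.001, -0.001, -1.0]]
ft_force: [-0.1, -0.5, 0.8]
grip_width: 0.0001
```

Call:
servo_tool(commands=[{"linear": [6, 0, 0], "angular": [0, 0, 0], "gripper": -1}, {"linear": [10, 0, 0], "angular": [0, 0, 0], "gripper": -1}, {"linear": [13, 0, 0], "angular": [0, 0, 0], "gripper": -1}, {"linear": [16, 0, 0], "angular": [0, 0, 0], "gripper": -1}, {"linear": [19, 0, 0], "angular": [0, 0, 0], "gripper": -1}, {"linear": [22, 0, 0], "angular": [0, 0, 0], "gripper": -1}, {"linear": [25, 0, 0], "angular": [0, 0, 0], "gripper": -1}, {"linear": [27, 0, 0], "angular": [0, 0, 0], "gripper": -1}, {"linear": [29, 0, 0], "angular": [0, 0, 0], "gripper": -1}, {"linear": [30, 0, 0], "angular": [0, 0, 0], "gripper": -1}, {"linear": [31, 0, 0], "angular": [0, 0, 0], "gripper": -1}, {"linear": [31, 0, 0], "angular": [0, 0, 0], "gripper": -1}])

```text
time_s: 22.55
position: [0.5551, -0.1299, 0.0735]
tool_rot: [[-0.104, 0.995, 0.003], [0.995, 0.104, -0.003], [-0.003, 0.002, -1.0]]
ft_force: [-0.4, -4.5, 3.4]
grip_width: -0.0003
```

Run:
```python
from h import *
s=env.observe();print(s['position'],s['ft_force']);snap('wrist','w14.png')
```

```text
[ 0.55512444 -0.1299179   0.07353546] [-0.43338733 -4.52501511  3.43186451]
```

View pics/w14.png

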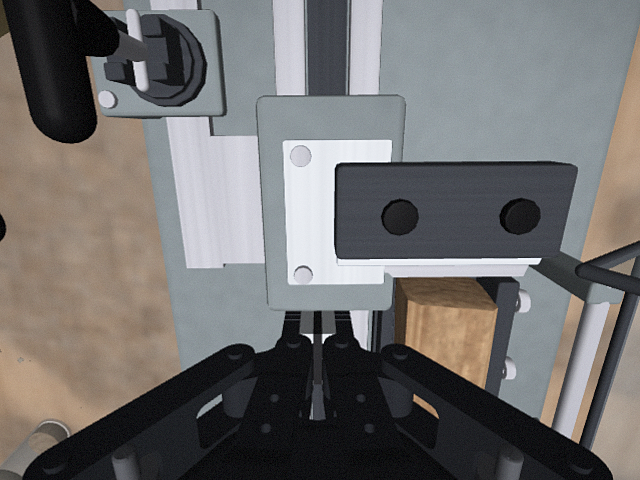

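Call:
servo_tool(commands=[{"linear": [1, 0, 0], "angular": [0, 0, 0], "gripper": -1}, {"linear": [1.7, 0, 0], "angular": [0, 0, 0], "gripper": -1}, {"linear": [2.4, 0, 0], "angular": [0, 0, 0], "gripper": -1}, {"linear": [3, 0, 0], "angular": [0, 0, 0], "gripper": -1}, {"linear": [3.5, 0, 0], "angular": [0, 0, 0], "gripper": -1}, {"linear": [4, 0, 0], "angular": [0, 0, 0], "gripper": -1}, {"linear": [4.5, 0, 0], "angular": [0, 0, 0], "gripper": -1}, {"linear": [4.5, 0, 0], "angular": [0, 0, 0], "gripper": -1}])

```text
time_s: 23.4
position: [0.554, -0.1244, 0.0719]
tool_rot: [[-0.104, 0.995, -0.0], [0.995, 0.104, 0.0], [0.0, -0.0, -1.0]]
ft_force: [0.6, -0.3, -0.4]
grip_width: 0.0001
```

Run:
```python
from h import *
im=snap('side')
a=cv2.resize(im['frame'][180:300,260:480],None,fx=3.6,fy=3.6,interpolation=cv2.INTER_CUBIC)
cv2.imwrite('pics/s15.png',a)
for z in (115,124): print(z,[ ((np.array(proj(im,M((-75,y,z))))-[260,180])*3.6).round() for y in (29,55,81)])
print(((np.array(proj(im,M((-40,-110+80,86))))-[260,180])*3.6).round())
```

```text
115 [array([193., 189.]), array([179., 168.]), array([166., 148.])]
124 [array([193., 176.]), array([179., 156.]), array([166., 136.])]
[280. 271.]
```

View pics/s15.png

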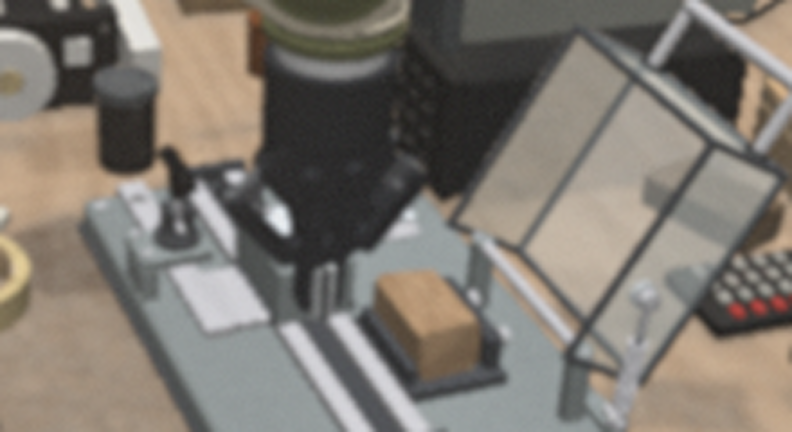

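The T has dropped: its ends at about (168,150) and (190,190) match z = 115, so the pin has snapped in. I back away.

Call:
servo_tool(commands=[{"linear": [-8, 0, 0], "angular": [0, 0, 0], "gripper": -1}, {"linear": [-15, 0, 0], "angular": [0, 0, 0], "gripper": -1}, {"linear": [-15, 0, -40], "angular": [0, 0, 0], "gripper": -1}, {"linear": [-15, 0, -80], "angular": [0, 0, 0], "gripper": -1}, {"linear": [-15, 0, -120], "angular": [0, 0, 0], "gripper": -1}, {"linear": [-30, -20, -130], "angular": [0, 0, 0], "gripper": -1}, {"linear": [-50, -50, -130], "angular": [0, 0, 0], "gripper": -1}, {"linear": [-50, -50, -130], "angular": [0, 0, 0], "gripper": -1}, {"linear": [-50, -50, -130], "angular": [0, 0, 0], "gripper": -1}])

```text
time_s: 24.35
position: [0.5093, -0.1804, 0.2022]
tool_rot: [[-0.102, 0.995, 0.0], [0.995, 0.102, -0.0], [-0.0, 0.0, -1.0]]
ft_force: [0.1, -0.1, -0.1]
grip_width: 0.0004
```

Run:
```python
from h import *
s=env.observe();print(s['time_s'],s['position'],s['ft_force'])
T=pose();im=snap('wrist','w16.png')
for p in [(-75,55,115),(-75,29,115),(-75,81,115),(-40,-30,86),(10,-30,86)]: print(p,np.round(proj(im,M(p),T),1))
im=snap('side');cv2.imwrite('pics/s16.png',im['frame'])
```

```text
24.35 [ 0.50934743 -0.18041651  0.20221813] [ 0.08978547 -0.07282323 -0.07757762]
(-75, 55, 115) [308.1   1.6]
(-75, 29, 115) [308.5  54.6]
(-75, 81, 115) [307.7 -56.2]
(-40, -30, 86) [359.6 156.6]
(10, -30, 86) [430.2 156.5]
```

View pics/w16.png

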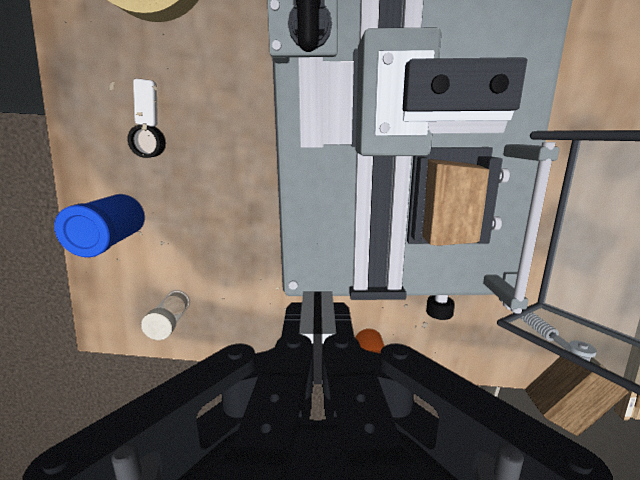

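View pics/s16.png

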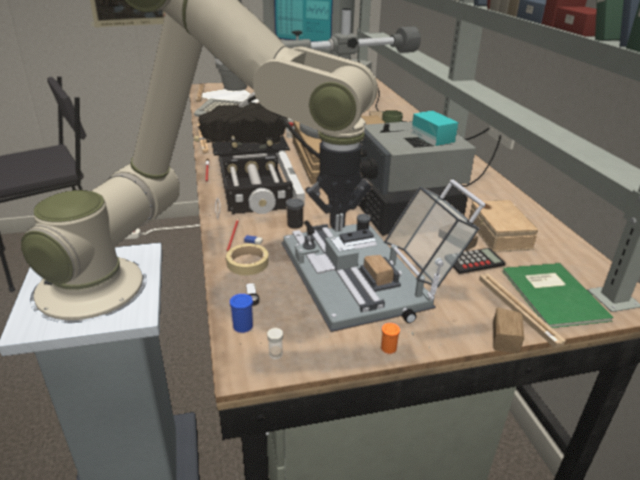

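The wrist view shows the sledge's right edge at row 156, against 156.5 predicted for 80 mm. The T is down at column 308, the hood is open, and the can (363,222) and vial (275,342) are standing in the side view. I hand in.

```bash
python3 -c "
from h import *
print(env.close_job())"
```

```text
the job is handed in; nothing more can be done
None
```

The sledge is locked at its parking hole with the hood open, and I handed the job in at about 24 s of the 67 s allowed. No verdict was reported.

- **Hood:** I lifted it by the bar to about 1.5 rad, let go, and its spring carried it over. It stands leaning back in the last side view.
- **Pin raised:** I pulled the lock pin up about 17 mm, gave it a quarter turn, and let it rest in the notch. The T then stood at about z 127 mm in the side view, with the sledge still at the start.
- **Sledge and pin:** I pushed the sledge about 55 mm and turned the pin back so it rode on the bar. A slow push then brought the sledge to the hole, where the pin snapped in.

Last checks before handing in:
- The T's ends in the side view match z 115 mm, which is pin down.
- The sledge's edge lies within 1 pixel of where 80 mm of travel puts it.
- The film can and the vial are upright in their places.
- The robot touches nothing, and the wrist force reads about zero.

I did not push the sledge again to test the lock. No check failed. Two small things went off plan:
- In one row while lowering the pin into its notch I wrongly commanded an extra turn. It was cut to about 8.6° and undone in the next row, and the pin still settled in the notch.
- During the hood swing the arm pressed toward the hinge with about 20 N until I widened the arc slightly.

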